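File the tested weld coupons in the retained-sample box

ROBOT

A 6-joint arm with a two-finger parallel gripper is mounted at the origin on the work surface. World frame = base frame: x ahead of the robot, y to its left, z up, the work surface at z = 0. Lengths are in m, angles in rad, forces in N, time in s.
With the tool pointing down it reaches from about 0.3 to 0.875 m from the base axis. Payload 6.4 kg.
Tool frame: the origin (TCP) lies on the centre line of the jaws, within the pads' length; the fingertips stand 25 mm ahead of it and the grasp point (between the pads) lies 6 mm ahead of it; z points along the fingers, y is the line along which they close (so a half turn about z gives the same grasp; the last joint's range is limited). The gripper opens to 85 mm and grips with 20 to 120 N. Pads are 22 mm wide; open, the fingers measure 114 mm over their backs; the gripper's body (76 mm by 85 mm) begins 54 mm behind the grasp point. The pads swing forward as they close: fully open they stand 13 mm farther back than shut.
Start: joints at [1.091, 0.181, 1.607, -0, 1.354, -0.206], TCP at [0.155, 0.554, 0.256] pointing down, gripper open.
Joint ranges: [-2.99, 2.99], [-0.89, 2.07], [0.3, 2.58], [-1.14, 4.28], [0, 2.63], [-3.12, 3.12]. Speed limits (rad/s): [2.57, 2.57, 3.01, 3.14, 3.14, 3.14].

INTERFACE

Orientations are given as a unit quaternion [w, x, y, z].
In Python, from bench import get_obs, camera, hand_in, spot_in gives the robot as it stands.
- The arm moves only by the shell command python3 -m jog 'ROWS'. ROWS is JSON, one flat list of numbers, 7 for each row, row after row: the shift along the tool's x, y, z in m, then the turn, a rotation vector about the tool's x, y, z in rad, then the closure, from 0 (fully open) to 1 (shut). A call has 1 to 20 rows; each row is the pose to reach, as a shift and turn from the pose commanded when the call began, along the tool's axes at that moment; what a row does not reach only later rows make up. A row lasts 1/8 s, in which the tool goes at most 62.5 mm and 10.7 degrees, less where a joint would pass 70% of its speed; a pose out of reach is approached as far as the arm can. A call with a gripper value outside its range is refused whole. The fingers move at their own pace and stop on an object; the grip force is fixed at half the most. Time passes only in rows, so rows that repeat a pose let the fingers close. It gives the time, the measured TCP pose, the force, the opening and the grip force at its end, in the units of the state.
- get_obs(): the state, without advancing time (a new reading comes with each control period).
- camera(name): name is "scene" or "top" or "wrist"; returns a dict with "frame" (400x640x3 uint8, red, green, blue), "mtx" (3x3 intrinsics, pixels), "extrinsics" (4x4, takes a point from camera to world coordinates). Camera axes: x right, y up, looking along -z (the intrinsics and any distortion apply to the point x, -y, -z); pixel columns grow to the right and rows downward; lengths in m; the calibration is good to about 2 mm. The wrist camera is an equidistant fisheye: a pixel r from the principal point sees the ray r / f radians off the axis. A picture is of the moment at which its call begins. There is no depth.
- hand_in(): hands the job in; it is judged then, once.
Trained networks look in a picture, given as the dict that the camera call returned (one of the last four; its "shot" number tells which), for a name from the list of things; names that differ only in an ending like _2 or _b are one class to them, and where a whole thing is asked for, a point or a joint stands for the part that bears it (a point fixed in the world has none). Each returns a list of dicts, best first, with "confidence" (0 to 1); they miss things now and then, are a little off and sometimes report something else, mostly with a low value. They report only what shows in the picture. A call takes as long as a camera call.
- spot_in(picture, name): "xyz" ([x, y, z] in m, in world coordinates, good to about 4 mm: the middle of the surface that is visible of it).
The state is a dict: "time_s": time; "q": joint angles; "dq": joint speeds; "joint_efforts": joint torques, N m; "eef_pos": TCP position; "eef_rot": TCP orientation; "wrist_force": force on the tool from outside, world axes, zero at the start; "torque": the same for the moment, N m; "opening": opening from 0.0 (shut) to 1.0 (fully open); "grasp_force": force on a finger pad.
Only numpy, scipy, OpenCV 4.12 (cv2) and the standard library are available. Lean on these libraries where they do the work, as an engineer would, in place of code of your own. Each camera call takes 0.05 s, during which the arm holds its last target. There are 200 camera calls.

TASK

Put all the tested weld coupons lying on the bench into the blue drop cup, then take them to the white retained-sample box in one load: with its sliding shutter pushed open, hold the upright cup over the opening and lower it so that the steel striker pin presses the orange release tab and the bottom swings open, dropping every coupon inside. Stand the empty cup back upright on its grey pad, and then slide the shutter fully closed and last of all swing the hasp over so that it lies down on the shutter's staple. Leave the bottle, the steel reference block and the loupe undisturbed.

Things in the scene. Friction and masses are not known exactly. Their poses are not given: they have to be found in the camera images.
- box: White retained-sample box fixed to the bench, 160 (x) x 240 (y) x 100 mm high, within 0.15 rad of the world's axes. Origin: centre of its underside. An opening 104 (x) x 84 (y) mm in its deck is centred at x 0, y -55 mm; the shutter parks on the deck's +y part. Walls and floor 5 mm, inside 150 x 230 mm.
- opening (a point): Centre of the box's opening at deck height (100 mm above the box's underside); same axes as the box. With the cup's origin right above this point and the cup's axes parallel to the box's, the tab lies over the striker pin and meets it when the cup's underside is 44 mm above the deck; at 8 mm above the deck the bottom is about 1.1 rad open.
- striker_top (a point): Top of the fixed striker pin, a 10 mm thick round-ended steel post that stands 55 mm above the deck beyond the opening, 58 mm along box +x from the opening's centre.
- shutter (a joint): Aluminium sliding shutter on the deck, 110 (x) x 92 (y) x 4 mm; 0 = fully closed over the opening, 0.10 m = fully open; opens along box +y. Stays where it is left (about 1 N friction). Starts closed or nearly so.
- shutter_knob (a point): Top centre of the shutter's black knob bar: 40 mm along box x, 14 mm along box y, 28 mm tall above the shutter's top face. Moves with the shutter; when shut it lies 12 mm in box x and 34 mm in box y from the opening's centre.
- hasp (a joint): Steel hasp strap 59 x 24 x 4 mm with a slot and a red tip, hinged on the near (-x) deck. 0 = lying flat on the shutter, slot over the staple; 2.0 rad = leaning open towards box -x against its stop, as at the start. Swings in the box's x-z plane, almost no friction: pushed past upright (1.57) towards +x it falls shut by its own weight.
- hasp_hinge (a point): Axis of the hasp's hinge, at 8 mm above the deck, 69 mm along box -x from the opening's centre; the axis is parallel to box y.
- hasp_tip (a point): Free end of the hasp strap, 59 mm from the hinge.
- cup: Loose blue drop cup, open-topped, 76 (x) x 60 (y) x 60 mm high, walls 3 mm, inside 70 x 54 mm, about 180 g. Origin: centre of its underside, z up. Grip it from above across its long side walls (+-y faces, 60 mm apart). Its hinged bottom lies 12 mm up (top face 13.5 mm). The orange release tab sticks out of the +x end. Starts on cup_pad.
- cup_flap (a joint): The cup's hinged bottom: 0 closed, 1.25 rad fully open. Hinge at the cup's +x end, 38 mm from its centre and 12 mm up; the -x end swings down, to about 70 mm below the hinge. Pressing the orange tab UP relative to the cup opens it; a spring (0.10 N m closed, 0.14 open) holds it shut under the coupons and shuts it again.
- tab (a point): Near the end of the orange release tab (24 mm wide, 3 mm thick, reaching 46 mm beyond the hinge); this point lies 40 mm from the hinge, 78 mm along cup +x from its centre and 12 mm up when closed.
- cup_pad: Grey plate with yellow corner marks fixed on the bench, 130 x 100 x 3 mm, the cup's parking place. Origin: centre of its underside.
- coupon0: Aluminium weld test coupon, a bar 34 (its x) x 20 (y) x 14 (z) mm, 26 g, grey with a darker etched weld band across the middle. Origin: centre of its underside, so its middle is 7 mm up its own z axis. May be absent (None).
- coupon1: Aluminium weld test coupon, a bar 34 (its x) x 20 (y) x 14 (z) mm, 26 g, grey with a darker etched weld band across the middle. Origin: centre of its underside, so its middle is 7 mm up its own z axis. May be absent (None).
- coupon2: Aluminium weld test coupon, a bar 34 (its x) x 20 (y) x 14 (z) mm, 26 g, grey with a darker etched weld band across the middle. Origin: centre of its underside, so its middle is 7 mm up its own z axis. May be absent (None).
- coupon3: Aluminium weld test coupon, a bar 34 (its x) x 20 (y) x 14 (z) mm, 26 g, grey with a darker etched weld band across the middle. Origin: centre of its underside, so its middle is 7 mm up its own z axis. May be absent (None).
- coupon4: Aluminium weld test coupon, a bar 34 (its x) x 20 (y) x 14 (z) mm, 26 g, grey with a darker etched weld band across the middle. Origin: centre of its underside, so its middle is 7 mm up its own z axis. May be absent (None).
- coupon5: Aluminium weld test coupon, a bar 34 (its x) x 20 (y) x 14 (z) mm, 26 g, grey with a darker etched weld band across the middle. Origin: centre of its underside, so its middle is 7 mm up its own z axis. May be absent (None).
- mat: Green mat with yellow corner marks, fixed on the bench, 250 x 160 x 3 mm, on which the coupons start. Origin: centre of its underside.
- bottle: Bystander: white bottle with a red cap, 52 mm diameter, 120 mm tall. Origin: centre of its underside.
- ref_block: Bystander: round steel hardness reference block, 60 mm diameter, 12 mm tall. Origin: centre of its underside.
- loupe: Bystander: black loupe, 44 mm diameter, 34 mm tall. Origin: centre of its underside.

How it is judged:
On the way, in this order (a step that is already met when the one before it is completed fails the run):
1. all the coupons lie in the drop cup together (x of coupon0 in the frame of cup between -0.038 and 0.038 m and y of coupon0 in the frame of cup between -0.03 and 0.03 m and z of coupon0 in the frame of cup between 0.005 and 0.07 m and x of coupon1 in the frame of cup between -0.038 and 0.038 m and y of coupon1 in the frame of cup between -0.03 and 0.03 m and z of coupon1 in the frame of cup between 0.005 and 0.07 m and x of coupon2 in the frame of cup between -0.038 and 0.038 m and y of coupon2 in the frame of cup between -0.03 and 0.03 m and z of coupon2 in the frame of cup between 0.005 and 0.07 m and x of coupon3 in the frame of cup between -0.038 and 0.038 m and y of coupon3 in the frame of cup between -0.03 and 0.03 m and z of coupon3 in the frame of cup between 0.005 and 0.07 m and x of coupon4 in the frame of cup between -0.038 and 0.038 m and y of coupon4 in the frame of cup between -0.03 and 0.03 m and z of coupon4 in the frame of cup between 0.005 and 0.07 m and x of coupon5 in the frame of cup between -0.038 and 0.038 m and y of coupon5 in the frame of cup between -0.03 and 0.03 m and z of coupon5 in the frame of cup between 0.005 and 0.07 m), for 0.2 s.
2. the upright cup is held over the opening and its tab is pressed so that the bottom swings open (horizontal distance between cup and opening below 0.04 m and angle between cup's own z axis and vertical below 0.35 rad and value of joint cup_flap above 0.5 rad), for 0.1 s.
3. all the coupons are down in the box and the cup stands on its pad, let go, with its bottom shut (x of coupon0 in the frame of box between -0.078 and 0.078 m and y of coupon0 in the frame of box between -0.118 and 0.118 m and z of coupon0 in the frame of box between 0 and 0.08 m and x of coupon1 in the frame of box between -0.078 and 0.078 m and y of coupon1 in the frame of box between -0.118 and 0.118 m and z of coupon1 in the frame of box between 0 and 0.08 m and x of coupon2 in the frame of box between -0.078 and 0.078 m and y of coupon2 in the frame of box between -0.118 and 0.118 m and z of coupon2 in the frame of box between 0 and 0.08 m and x of coupon3 in the frame of box between -0.078 and 0.078 m and y of coupon3 in the frame of box between -0.118 and 0.118 m and z of coupon3 in the frame of box between 0 and 0.08 m and x of coupon4 in the frame of box between -0.078 and 0.078 m and y of coupon4 in the frame of box between -0.118 and 0.118 m and z of coupon4 in the frame of box between 0 and 0.08 m and x of coupon5 in the frame of box between -0.078 and 0.078 m and y of coupon5 in the frame of box between -0.118 and 0.118 m and z of coupon5 in the frame of box between 0 and 0.08 m and angle between cup's own z axis and vertical below 0.12 rad and horizontal distance between cup and cup_pad below 0.035 m and height (world z) of cup below 0.01 m and linear speed of cup below 0.03 m/s and value of joint cup_flap below 0.1 rad and contact force between the fingers and cup below 0.1 N), for 0.2 s.
4. the shutter is fully closed, with the hasp still open (value of joint shutter below 0.006 m and value of joint hasp above 0.5 rad), for 0.1 s.
5. the hasp lies over the staple (value of joint shutter below 0.006 m and value of joint hasp below 0.08 rad), for 0.2 s.
At the end, for the whole second after the job is handed in: Every coupon lies inside the box (below 80 mm in it); the cup stands upright (within 0.12 rad) within 35 mm of the middle of its pad, let go and at rest with its bottom shut (below 0.1 rad); the shutter is closed to within 6 mm; the hasp lies shut (below 0.08 rad) (all of step 3 and all of step 5); the robot touches nothing.
It fails at once if the bottle is moved by more than 25 mm or knocked over (distance of bottle from where it was at the start of the episode above 0.025 m or angle between bottle's own z axis and vertical above 0.5 rad).
It fails at once if the ref block is moved by more than 25 mm or knocked over (distance of ref_block from where it was at the start of the episode above 0.025 m or angle between ref_block's own z axis and vertical above 0.5 rad).
It fails at once if the loupe is moved by more than 25 mm or knocked over (distance of loupe from where it was at the start of the episode above 0.025 m or angle between loupe's own z axis and vertical above 0.5 rad).
Of coupon0, coupon1, coupon2, coupon3, coupon4, coupon5 only 4 to 6 are there at a start; the rules pass over those that are not, and their reading is None.
At some moment in a run one of coupon0, coupon1, coupon2, coupon3, coupon4, coupon5 may be knocked a few centimetres aside while the robot is not near it.
It also fails if it takes over 200 s, if anything falls off the work surface, if the arm or the gripper's body presses on something with over 40 N, if the wrist force passes 120 N, or if a joint passes its speed limit or range.

## Working session

There is one attempt and no reset: what is moved stays moved. The work goes in short steps, Python scripts to look and compute and a shell command to move; the robot and the scene stay as the last step left them, time stands still between calls to the robot, and variables do not carry over. Pictures are saved under pics/ and viewed, at most 17 in all, crops included, and the job is handed in when it is done.

```bash
mkdir -p pics; ls; cat > h.py <<'E'
import numpy as np, cv2
from bench import get_obs, camera, hand_in, spot_in
from scipy.spatial.transform import Rotation as R
def save(c,n): cv2.imwrite('pics/'+n+'.png',cv2.cvtColor(c['frame'],cv2.COLOR_RGB2BGR))
def proj(c,p):
    E=np.array(c['extrinsics']);K=np.array(c['mtx'])
    q=np.linalg.inv(E)@np.append(p,1); q=np.array([q[0],-q[1],-q[2]])
    return (K@q)[:2]/q[2]
def back(c,u,v,z):
    E=np.array(c['extrinsics']);K=np.array(c['mtx'])
    d=np.linalg.inv(K)@[u,v,1]; d=E[:3,:3]@[d[0],-d[1],-d[2]]; o=E[:3,3]
    return o+d*(z-o[2])/d[2]
def pose():
    o=get_obs(); q=o['eef_rot']; return np.array(o['eef_pos']),R.from_quat([q[1],q[2],q[3],q[0]])
def totool(target,yaw=None):
    """shift in tool axes to world target TCP; yaw= desired world angle of tool y (closing) line"""
    p,r=pose(); s=r.inv().apply(np.array(target)-p)
    a=None
    if yaw is not None:
        y=r.apply([0,1,0]); cur=np.arctan2(y[1],y[0]); d=(yaw-cur+np.pi/2)%np.pi-np.pi/2
        a=-d # tool z down
    return np.round(s,4),a
E
python3 - <<'E'
from h import *
print(pose()[0],pose()[1].as_matrix().round(3))
c=camera('top');save(c,'top0');print(np.array(c['extrinsics']).round(3).tolist(),c['mtx'])
for n in ['box','shutter_knob','hasp_tip','cup','tab','cup_pad','coupon0','mat','bottle','ref_block','loupe','striker_top']:
    try: print(n,[(np.round(d['xyz'],3).tolist(),round(d['confidence'],2)) for d in spot_in(c,n)][:9])
    except Exception as e: print(n,e)
c=camera('scene');save(c,'scene0')
E
```

```text
pics
[0.15521731 0.55311507 0.25540688] [[-0.963  0.27  -0.001]
 [ 0.27   0.963 -0.002]
 [ 0.    -0.002 -1.   ]]
[[-0.026, 0.998, -0.053, 0.522], [-0.999, -0.027, -0.029, -0.113], [-0.03, 0.052, 0.998, 1.019], [0.0, 0.0, 0.0, 1.0]] [[461.81290467   0.         323.18127554]
 [  0.         461.81290467 196.02386478]
 [  0.           0.           1.        ]]
box [([0.601, 0.118, 0.097], 0.93), ([0.5, -0.371, 0.015], 0.64)]
shutter_knob [([0.607, 0.075, 0.104], 0.73)]
hasp_tip [([0.529, 0.066, 0.133], 0.55)]
cup [([0.533, -0.14, 0.015], 0.66)]
tab [([0.53, -0.138, 0.019], 0.74)]
cup_pad [([0.521, -0.145, 0.0], 0.84)]
coupon0 [([0.437, -0.279, 0.019], 0.73), ([0.502, -0.37, 0.017], 0.66), ([0.579, -0.302, 0.017], 0.6), ([0.578, -0.376, 0.018], 0.55), ([0.536, -0.137, 0.011], 0.23)]
mat [([0.497, -0.331, 0.0], 0.62), ([0.607, 0.08, 0.102], 0.15)]
bottle [([0.755, -0.094, 0.085], 0.91), ([0.605, 0.119, 0.097], 0.49)]
ref_block [([0.5, -0.33, 0.001], 0.17)]
loupe [([0.385, -0.014, 0.036], 0.65)]
striker_top [([0.608, 0.118, 0.099], 0.86), ([0.607, 0.074, 0.102], 0.39)]
```

View pics/top0.png

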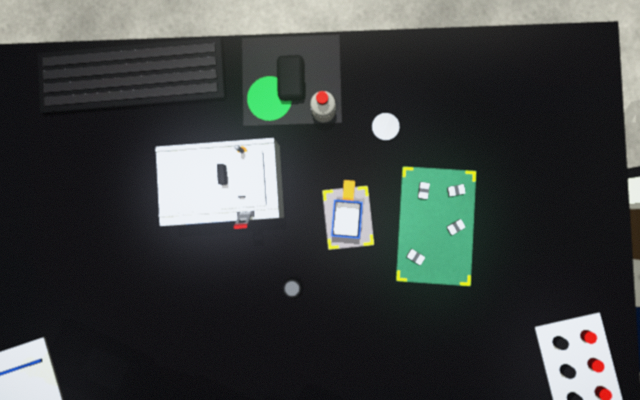

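View pics/scene0.png

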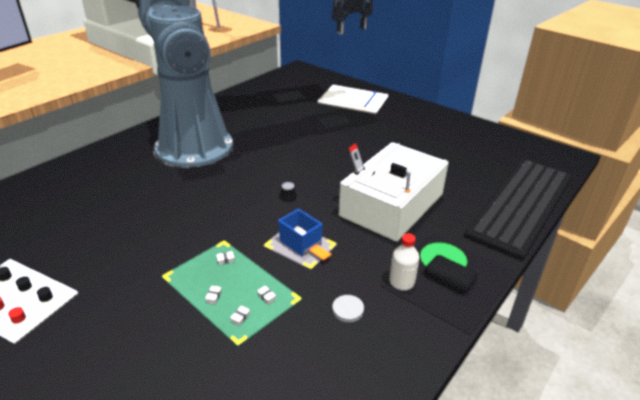

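The top view shows four coupons on the mat at (424,190), (456,190), (456,227) and (416,257). The cup on its pad is at (347,218) with its tab toward +x. The box is at (218,182), its shutter knob at (222,174), its hasp open at (241,222) and its striker at (241,149). Next I'll measure these closely.

```bash
python3 - <<'E'
from h import *
c=camera('top');f=c['frame'];hsv=cv2.cvtColor(f,cv2.COLOR_RGB2HSV)
print('coupons')
g=(hsv[...,1]<110)&(hsv[...,2]>90)
m=np.zeros(g.shape,np.uint8); m[165:290,395:480]=g[165:290,395:480]
m=cv2.morphologyEx(m,cv2.MORPH_CLOSE,np.ones((5,5)))
def rects(m,z,amin):
    for k in cv2.findContours(m,cv2.RETR_EXTERNAL,cv2.CHAIN_APPROX_NONE)[0]:
        if cv2.contourArea(k)<amin: continue
        r=cv2.minAreaRect(k);b=cv2.boxPoints(r)
        w=np.array([back(c,*p,z) for p in b])[:,:2]; e=w[1]-w[0];e2=w[2]-w[1]
        if np.linalg.norm(e2)>np.linalg.norm(e): e,e2=e2,e
        print(np.round(r[0],1),'ctr',w.mean(0).round(4),'L',np.linalg.norm(e).round(4),np.linalg.norm(e2).round(4),'yaw',round(np.degrees(np.arctan2(e[1],e[0]))%180,1))
rects(m,0.017,40)
print('cup blue')
m=((hsv[...,0]>100)&(hsv[...,0]<130)&(hsv[...,1]>120)&(hsv[...,2]>60)).astype(np.uint8); m[:180]=0;m[:,:320]=0;m[260:]=0;m[:,380:]=0
m=cv2.morphologyEx(m,cv2.MORPH_CLOSE,np.ones((3,3)));rects(m,0.06,200)
print('tab')
m=((hsv[...,0]>8)&(hsv[...,0]<22)&(hsv[...,1]>150)&(hsv[...,2]>100)).astype(np.uint8);m[:,:330]=0;m[:,365:]=0;rects(m,0.013,20)
print('box')
m=((hsv[...,1]<60)&(hsv[...,2]>120)).astype(np.uint8);m[:,:145]=0;m[:,290:]=0;m[:130]=0;m[240:]=0
m=cv2.morphologyEx(m,cv2.MORPH_CLOSE,np.ones((7,7)));rects(m,0.1,3000)
crop=cv2.cvtColor(f,cv2.COLOR_RGB2BGR)
a=cv2.resize(crop[130:235,150:290],None,fx=4.2,fy=4.2,interpolation=cv2.INTER_CUBIC)
b=cv2.resize(crop[165:265,315:380],None,fx=3,fy=3,interpolation=cv2.INTER_CUBIC)
o=np.zeros((441,790,3),np.uint8);o[:,:588]=a[:441,:588];o[:300,590:785]=b
cv2.imwrite('pics/crop1.png',o)
E
```

```text
coupons
[415.4 256.6] ctr [ 0.4396 -0.2785] L 0.0385 0.0244 yaw 56.4
[455.9 226.7] ctr [ 0.5013 -0.3671] L 0.0388 0.0248 yaw 117.6
[456.1 189.9] ctr [ 0.5806 -0.3707] L 0.0391 0.0245 yaw 98.8
[423.4 190.2] ctr [ 0.5818 -0.3007] L 0.0386 0.0246 yaw 169.3
cup blue
[346.6 218.6] ctr [ 0.5246 -0.1324] L 0.0764 0.0592 yaw 173.7
tab
box
[216.6 182.4] ctr [0.6042 0.128 ] L 0.2463 0.168 yaw 91.8
```

View pics/crop1.png

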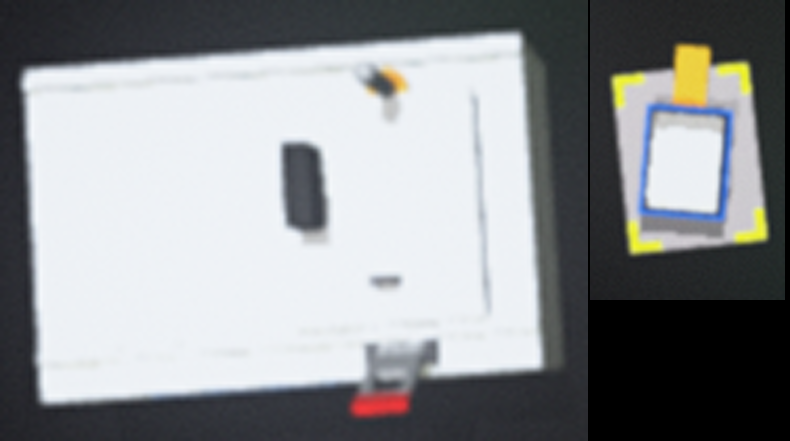

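The crop shows the box deck corners at crop pixels (22,72), (522,35), (543,370) and (40,403). The knob is at (303,187), the striker near (385,80), and the cup rim and tab are clear. The shutter looks closed.

```bash
python3 - <<'E'
from h import *
c=camera('top')
A=lambda u,v:(150+u/4.2,130+v/4.2)
B=lambda u,v:(315+(u-590)/3,165+v/3)
P=lambda pts,z,F:np.array([back(c,*F(*p),z)[:2] for p in pts])
def quad(q,n):
    # order TL,TR,BR,BL in image; image up=+x, left=+y
    ex=((q[0]+q[1])-(q[2]+q[3]))/2; ey=((q[0]+q[3])-(q[1]+q[2]))/2
    print(n,q.mean(0).round(4),'sx',np.linalg.norm(ex).round(4),'sy',np.linalg.norm(ey).round(4),'yawx',np.degrees(np.arctan2(ex[1],ex[0])).round(2),'yawy',np.degrees(np.arctan2(-ey[0],ey[1])).round(2))
quad(P([(22,72),(522,35),(543,370),(40,403)],.1,A),'box')
quad(P([(648,103),(733,108),(727,221),(640,215)],.063,B),'cup')
quad(P([(613,75),(749,63),(768,240),(632,253)],.003,B),'pad')
t=P([(693,46)],.016,B)[0];print('tabend',t)
quad(P([(283,142),(318,144),(326,230),(291,228)],.132,A),'knob')
print('striker',P([(368,75)],.155,A))
print('hasptip',P([(380,404)],.16,A))
E
```

```text
box [0.6043 0.1269] sx 0.1603 sy 0.2423 yawx 2.59 yawy 2.37
cup [ 0.524  -0.1338] sx 0.0775 sy 0.0592 yawx -5.18 yawy -5.13
pad [ 0.5271 -0.1377] sx 0.1304 sy 0.0998 yawx 4.48 yawy 3.77
tabend [ 0.6077403  -0.14157981]
knob [0.6166 0.1073] sx 0.0401 sy 0.0163 yawx 4.51 yawy -4.9
striker [[0.6635574  0.07200892]]
hasptip [[0.5153078  0.06791156]]
```

```bash
cat > go.py <<'E'
import sys
from h import *
a=list(map(float,sys.argv[1:]))
s,t=totool(a[:3],np.radians(a[3]) if len(a)>3 else None)
# keep tool vertical: total turn = correction of tilt + yaw
p,r=pose(); y=r.apply([0,1,0]); cur=np.arctan2(y[1],y[0])
yaw=cur-(t or 0)
yy=np.array([np.cos(yaw),np.sin(yaw),0]);z=np.array([0,0,-1.]);M=np.c_[np.cross(yy,z),yy,z]
rv=(r.inv()*R.from_matrix(M)).as_rotvec()
print('shift',s.tolist(),'turn',rv.round(3).tolist(),'rows',int(np.ceil(max(np.linalg.norm(s)/.0625,np.degrees(np.linalg.norm(rv))/10.7))), 'q',np.round(get_obs()['q'],2).tolist())
E
python3 go.py 0.617 0.107 0.24 92.5; python3 -m jog --help | head -20
```

```text
shift [-0.5651, -0.3052, 0.0163] turn [0.0, 0.0, -0.317] rows 11 q [1.09, 0.18, 1.61, 0.0, 1.35, -0.21]invalid input: not JSON, or not a number
```

```bash
python3 -m jog '[-0.565,-0.305,0.016,0,0,-0.317,0.5,-0.565,-0.305,0.016,0,0,-0.317,0.5,-0.565,-0.305,0.016,0,0,-0.317,0.5,-0.565,-0.305,0.016,0,0,-0.317,0.5,-0.565,-0.305,0.016,0,0,-0.317,0.5,-0.565,-0.305,0.016,0,0,-0.317,0.5,-0.565,-0.305,0.016,0,0,-0.317,0.5,-0.565,-0.305,0.016,0,0,-0.317,0.5,-0.565,-0.305,0.016,0,0,-0.317,0.5,-0.565,-0.305,0.016,0,0,-0.317,0.5,-0.565,-0.305,0.016,0,0,-0.317,0.5,-0.565,-0.305,0.016,0,0,-0.317,0.5,-0.565,-0.305,0.016,0,0,-0.317,0.5,-0.565,-0.305,0.016,0,0,-0.317,0.5]'; python3 go.py 0.617 0.107 0.139 92.5
python3 - <<'E'
from h import *
c=camera('wrist');save(c,'w1')
E
```

```text
time_s: 2.55
eef_pos: [0.6161, 0.1087, 0.2405]
eef_rot: [-0.0, -0.023, 1.0, 0.0]
wrist_force: [-0.5, 0.5, -0.6]
opening: 0.501
grasp_force: 0.0
shift [-0.0009, -0.0018, 0.1015] turn [0.0, -0.0, 0.002] rows 2 q [-0.01, 0.3, 1.49, 0.0, 1.35, -1.63]
```

View pics/w1.png

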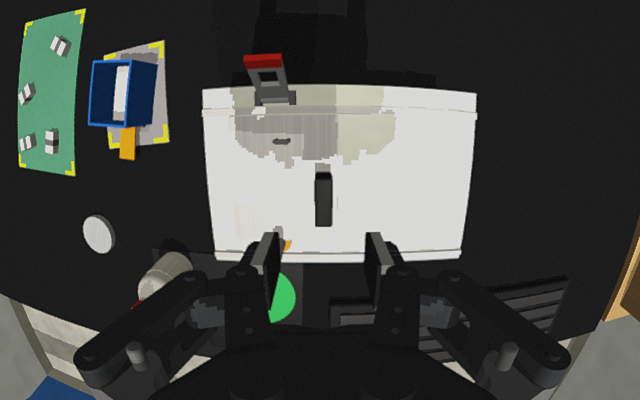

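The wrist view shows the knob at (323,200), midway between the fingers at 267 and 378. I'll descend, grip it and slide the shutter open.

```bash
python3 -m jog '[0,-0.001,0.05,0,0,0,0.5,0,-0.001,0.10,0,0,0,0.5,0,-0.001,0.10,0,0,0,1,0,-0.001,0.10,0,0,0,1,0,-0.001,0.10,0,0,0,1,0,-0.001,0.10,0,0,0,1,0,-0.001,0.10,0,0,0,1]'; python3 -m jog '[0,0.02,0,0,0,0,1,0,0.04,0,0,0,0,1,0,0.06,0,0,0,0,1,0,0.08,0,0,0,0,1,0,0.095,0,0,0,0,1,0,0.099,0,0,0,0,1,0,0.099,0,0,0,0,1]'
```

```text
time_s: 3.48
eef_pos: [0.6166, 0.1063, 0.1409]
eef_rot: [-0.0, -0.022, 1.0, -0.0]
wrist_force: [-6.4, 0.0, -4.5]
opening: 0.148
grasp_force: 62.6
time_s: 4.35
eef_pos: [0.6123, 0.2049, 0.1409]
eef_rot: [-0.001, -0.022, 1.0, -0.001]
wrist_force: [-5.8, -2.0, -3.8]
opening: 0.147
grasp_force: 62.7
```

```bash
python3 -m jog '[0,0,0,0,0,0,0.5,0,0,0,0,0,0,0.5,0,0,-0.05,0,0,0,0.5,0,0,-0.1,0,0,0,0.5,0,0,-0.1,0,0,0,0.5]'; python3 go.py 0.4390 -0.2775 0.16 146.4
```

```text
time_s: 4.97
eef_pos: [0.6167, 0.2056, 0.2479]
eef_rot: [0.007, -0.022, 1.0, 0.001]
wrist_force: [0.1, 1.1, -0.3]
opening: 0.498
grasp_force: 0.0
shift [0.1995, -0.4751, 0.0846] turn [-0.005, 0.013, -0.941] rows 9 q [0.14, 0.34, 1.42, -0.0, 1.36, -1.47]
```

```bash
python3 -m jog '[0.03,-0.06,0,0,0,-0.1,0.5,0.05,-0.12,0,0,0,-0.2,0.5,0.1,-0.24,0.0,0,0,-0.5,0.5,0.194,-0.4745,0.03,0,0,-0.941,0.5,0.194,-0.4745,0.081,0,0,-0.941,0.5,0.194,-0.4745,0.081,0,0,-0.941,0.5,0.194,-0.4745,0.081,0,0,-0.941,0.5,0.194,-0.4745,0.081,0,0,-0.941,0.5,0.194,-0.4745,0.081,0,0,-0.941,0.5,0.194,-0.4745,0.081,0,0,-0.941,0.5,0.194,-0.4745,0.081,0,0,-0.941,0.5,0.194,-0.4745,0.081,0,0,-0.941,0.5]'; python3 - <<'E'
from h import *
c=camera('wrist');save(c,'w2');print(c['mtx'],np.array(c['extrinsics']).round(3).tolist())
print([(np.round(d['xyz'],3).tolist(),round(d['confidence'],2)) for d in spot_in(c,'coupon0')])
E
python3 go.py 0.439 -0.2775 0.03 146.4
```

```text
time_s: 6.48
eef_pos: [0.4678, -0.2394, 0.1557]
eef_rot: [-0.03, -0.443, 0.896, -0.017]
wrist_force: [0.3, 0.9, 0.2]
opening: 0.498
grasp_force: 0.0
[[309.70691629   0.         321.68634085]
 [  0.         309.70691629 192.62709241]
 [  0.           0.           1.        ]] [[-0.795, -0.593, -0.127, 0.429], [0.607, -0.779, -0.161, -0.286], [-0.004, -0.205, 0.979, 0.278], [0.0, 0.0, 0.0, 1.0]]
[([0.498, -0.375, 0.019], 0.97), ([0.44, -0.28, 0.015], 0.93), ([0.577, -0.3, 0.023], 0.8), ([0.578, -0.371, 0.015], 0.75)]
shift [0.0389, 0.0004, 0.1287] turn [-0.002, -0.069, -0.065] rows 3 q [-0.66, 0.19, 1.81, -0.08, 1.13, -3.12]
```

View pics/w2.png

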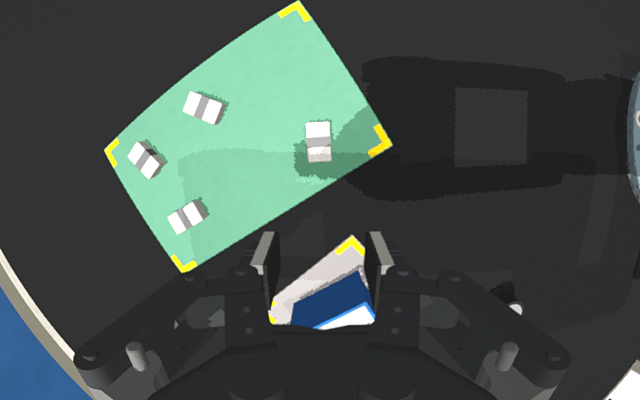

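The wrist view shows all four coupons; the target is at (318,141). Joint 6 has hit its limit, so I'll turn the other way, by a half turn.

```bash
cat > go.py <<'E'
import sys
from h import *
a=list(map(float,sys.argv[1:]))
o=get_obs();q=o['q'];p,r=pose();y=r.apply([0,1,0]);cur=np.arctan2(y[1],y[0])
yt=np.radians(a[3]);q1=np.arctan2(a[1],a[0])
cand=[(q1-yt+np.pi/2)%np.pi-np.pi/2]
if len(a)>4: cand=[cand[0]+a[4]*np.pi]
yaw=q1-cand[0]; cu=q[0]-q[5]; cu=cur+2*np.pi*round((cu-cur)/(2*np.pi))
yy=np.array([np.cos(cur),np.sin(cur),0]);z=np.array([0,0,-1.]);M=np.c_[np.cross(yy,z),yy,z]
tilt=(r.inv()*R.from_matrix(M)).as_rotvec()
print('shift',r.inv().apply(np.array(a[:3])-p).round(4).tolist(),'tilt',tilt.round(3).tolist(),'turn z',round(cu-yaw,3),'q6 target',round(cand[0],2),'rows',int(np.ceil(max(np.linalg.norm(np.array(a[:3])-p)/.0625,np.degrees(abs(cu-yaw))/10.7))))
E
python3 -m jog '[0.0,0,-0.03,0,-0.07,0.1,0.5,0,0,-0.03,0,-0.07,0.3,0.5,0,0,-0.03,0,-0.07,0.5,0.5,0,0,-0.03,0,-0.07,0.7,0.5,0,0,-0.03,0,-0.07,0.9,0.5,0,0,-0.03,0,-0.07,1.1,0.5,0,0,-0.03,0,-0.07,1.3,0.5,0,0,-0.03,0,-0.07,1.5,0.5,0,0,-0.03,0,-0.07,1.5,0.5,0,0,-0.03,0,-0.07,1.5,0.5,0,0,-0.03,0,-0.07,1.5,0.5]';python3 go.py 0.439 -0.2775 0.08 146.4
```

```text
time_s: 7.95
eef_pos: [0.4686, -0.2382, 0.1853]
eef_rot: [0.018, 0.285, 0.958, -0.019]
wrist_force: [-0.3, -0.1, 0.1]
opening: 0.501
grasp_force: 0.0
shift [0.0081, -0.0463, 0.1063] tilt [-0.026, 0.045, 0.001] turn z 1.578 q6 target 0.02 rows 9
```

```bash
sed -i '$d' go.py; cat >> go.py <<'E'
rv=(R.from_rotvec(tilt)*R.from_rotvec([0,0,cu-yaw])).as_rotvec()
print('shift',r.inv().apply(np.array(a[:3])-p).round(4).tolist(),'rot',rv.round(3).tolist(),'(turn',round(cu-yaw,3),') q6 target',round(cand[0],2),'rows',int(np.ceil(max(np.linalg.norm(np.array(a[:3])-p)/.0625,np.degrees(abs(cu-yaw))/10.7))))
E
python3 go.py 0.439 -0.2785 0.08 146.4
```

```text
shift [0.0075, -0.0472, 0.1063] rot [0.015, 0.056, 1.578] (turn 1.578 ) q6 target 0.02 rows 9
```

```bash
python3 -m jog '[0.0075,-0.0472,0.05,0.015,0.056,1.578,0.5,0.0075,-0.0472,0.1063,0.015,0.056,1.578,0.5,0.0075,-0.0472,0.1063,0.015,0.056,1.578,0.5,0.0075,-0.0472,0.1063,0.015,0.056,1.578,0.5,0.0075,-0.0472,0.1063,0.015,0.056,1.578,0.5,0.0075,-0.0472,0.1063,0.015,0.056,1.578,0.5,0.0075,-0.0472,0.1063,0.015,0.056,1.578,0.5,0.0075,-0.0472,0.1063,0.015,0.056,1.578,0.5,0.0075,-0.0472,0.1063,0.015,0.056,1.578,0.5,0.0075,-0.0472,0.1063,0.015,0.056,1.578,0.5,0.0075,-0.0472,0.1063,0.015,0.056,1.578,0.5]';python3 go.py 0.439 -0.2785 0.031 146.4
```

```text
time_s: 9.32
eef_pos: [0.4388, -0.2787, 0.0798]
eef_rot: [0.0, 0.881, 0.473, -0.0]
wrist_force: [0.7, 0.5, -0.7]
opening: 0.503
grasp_force: 0.0
shift [0.0003, 0.0001, 0.0488] rot [0.0, 0.0, 0.0] (turn 0.0 ) q6 target 0.02 rows 1
```

Pose matches. I'll descend, grip and lift.

```bash
python3 -m jog '[0,0,0.04,0,0,0,0.5,0,0,0.049,0,0,0,0.5,0,0,0.049,0,0,0,1,0,0,0.049,0,0,0,1,0,0,0.049,0,0,0,1,0,0,0.049,0,0,0,1,0,0,-0.03,0,0,0,1,0,0,-0.03,0,0,0,1,0,0,-0.03,0,0,0,1]';python3 go.py 0.516 -0.134 0.11 174.8
```

```text
time_s: 10.45
eef_pos: [0.4396, -0.2796, 0.1114]
eef_rot: [0.002, 0.882, 0.472, 0.001]
wrist_force: [0.5, -0.1, 0.2]
opening: 0.217
grasp_force: 61.4
shift [0.1635, -0.0173, 0.0012] rot [0.004, 0.002, -0.498] (turn -0.498 ) q6 target -0.16 rows 3
```

```bash
python3 go.py 0.507 -0.1325 0.092 174.8
```

```text
shift [0.1598, -0.0257, 0.0192] rot [0.004, 0.002, -0.498] (turn -0.498 ) q6 target -0.16 rows 3
```

```bash
python3 -m jog '[0.06,-0.01,0,0,0,-0.17,1,0.12,-0.02,0,0,0,-0.33,1,0.16,-0.026,0,0,0,-0.498,1,0.16,-0.026,0.019,0,0,-0.498,1,0.16,-0.026,0.019,0,0,-0.498,1,0.16,-0.026,0.019,0,0,-0.498,1,0.16,-0.026,0.019,0,0,-0.498,0.55,0.16,-0.026,0.019,0,0,-0.498,0.55,0.16,-0.026,0.019,0,0,-0.498,0.55,0.16,-0.026,-0.03,0,0,-0.498,0.5,0.16,-0.026,-0.06,0,0,-0.498,0.5,0.16,-0.026,-0.06,0,0,-0.498,0.5]'; python3 - <<'E'
from h import *
c=camera('top');save(c,'t2')
print([(np.round(d['xyz'],3).tolist(),round(d['confidence'],2)) for d in spot_in(c,'coupon0')])
E
python3 go.py 0.5000 -0.3655 0.08 27.6
```

```text
time_s: 11.95
eef_pos: [0.5077, -0.1322, 0.1727]
eef_rot: [0.003, 0.738, 0.674, 0.001]
wrist_force: [-0.7, 0.3, 0.1]
opening: 0.502
grasp_force: 0.0
[([0.582, -0.374, 0.018], 0.7), ([0.501, -0.369, 0.018], 0.69), ([0.576, -0.307, 0.019], 0.54)]
shift [-0.2339, 0.0156, 0.0895] rot [-0.0, -0.0, -0.572] (turn -0.572 ) q6 target -1.11 rows 5
```

```bash
python3 -m jog '[-0.06,0.004,0,0,0,-0.15,0.5,-0.12,0.008,0.03,0,0,-0.3,0.5,-0.18,0.012,0.06,0,0,-0.45,0.5,-0.234,0.0155,0.08,0,0,-0.572,0.5,-0.234,0.0155,0.08,0,0,-0.572,0.5,-0.234,0.0155,0.1,0,0,-0.572,0.5,-0.234,0.0155,0.1375,0,0,-0.572,0.5,-0.234,0.0155,0.1375,0,0,-0.572,0.5,-0.234,0.0155,0.1375,0,0,-0.572,1,-0.234,0.0155,0.1375,0,0,-0.572,1,-0.234,0.0155,0.1375,0,0,-0.572,1,-0.234,0.0155,0.1375,0,0,-0.572,1]';python3 go.py 0.541 -0.1355 0.092 174.8
```

```text
time_s: 13.55
eef_pos: [0.5008, -0.366, 0.0336]
eef_rot: [0.001, 0.518, 0.855, -0.0]
wrist_force: [0.2, 3.0, 6.4]
opening: 0.212
grasp_force: 60.8
shift [0.1856, 0.1424, -0.0586] rot [0.001, 0.001, 0.572] (turn 0.572 ) q6 target -0.15 rows 4
```

```bash
python3 -m jog '[0,0,-0.05,0,0,0,1,0,0,-0.09,0,0,0,1,0.06,0.045,-0.09,0,0,0.18,1,0.12,0.09,-0.09,0,0,0.36,1,0.1856,0.1424,-0.085,0,0,0.572,1,0.1856,0.1424,-0.085,0,0,0.572,1,0.1856,0.1424,-0.058,0,0,0.572,1,0.1856,0.1424,-0.058,0,0,0.572,1,0.1856,0.1424,-0.058,0,0,0.572,1,0.1856,0.1424,-0.058,0,0,0.572,0.55,0.1856,0.1424,-0.058,0,0,0.572,0.55,0.1856,0.1424,-0.058,0,0,0.572,0.55,0.1856,0.1424,-0.1,0,0,0.572,0.5,0.1856,0.1424,-0.138,0,0,0.572,0.5,0.1856,0.1424,-0.138,0,0,0.572,0.5]';python3 - <<'E'
from h import *
c=camera('wrist');save(c,'w3')
print([(np.round(d['xyz'],3).tolist(),round(d['confidence'],2)) for d in spot_in(c,'coupon0')])
c=camera('top')
print([(np.round(d['xyz'],3).tolist(),round(d['confidence'],2)) for d in spot_in(c,'coupon0')])
E
python3 go.py 0.5785 -0.372 0.08 8.8;python3 go.py 0.579 -0.303 0.08 79.3
```

```text
time_s: 15.42
eef_pos: [0.5427, -0.1364, 0.1741]
eef_rot: [0.003, 0.738, 0.674, 0.001]
wrist_force: [-0.0, 0.1, -1.1]
opening: 0.5
grasp_force: 0.0
[([0.541, -0.14, 0.029], 0.9), ([0.506, -0.129, 0.029], 0.89), ([0.575, -0.293, 0.02], 0.62), ([0.752, -0.086, 0.076], 0.6)]
[([0.58, -0.306, 0.021], 0.6), ([0.58, -0.371, 0.017], 0.54)]
shift [-0.2327, 0.0604, 0.0886] rot [-0.002, -0.001, -0.244] (turn -0.244 ) q6 target -0.73 rows 5
shift [-0.164, 0.0547, 0.0887] rot [-0.002, 0.001, 1.667] (turn 1.667 ) q6 target 1.28 rows 9
```

View pics/w3.png

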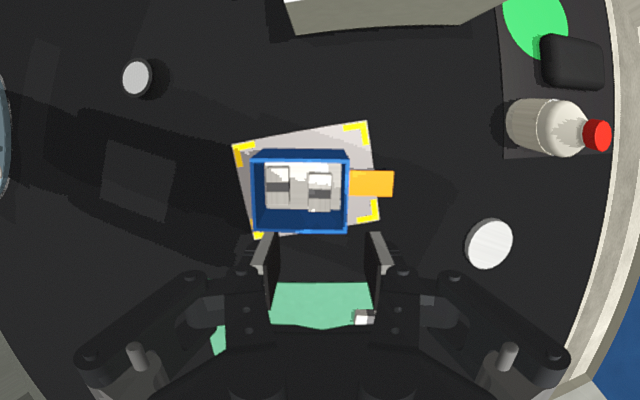

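The two coupons lie flat side by side in the cup, at (278,180) and (320,185).

```bash
python3 -m jog '[-0.06,0.015,0,0,0,-0.08,0.5,-0.12,0.03,0.03,0,0,-0.16,0.5,-0.18,0.045,0.06,0,0,-0.244,0.5,-0.2325,0.06,0.08,0,0,-0.244,0.5,-0.2325,0.06,0.08,0,0,-0.244,0.5,-0.2325,0.06,0.1,0,0,-0.244,0.5,-0.2325,0.06,0.1375,0,0,-0.244,0.5,-0.2325,0.06,0.1375,0,0,-0.244,0.5,-0.2325,0.06,0.1375,0,0,-0.244,1,-0.2325,0.06,0.1375,0,0,-0.244,1,-0.2325,0.06,0.1375,0,0,-0.244,1,-0.2325,0.06,0.1375,0,0,-0.244,1]';python3 go.py 0.507 -0.1325 0.1 174.8
```

```text
time_s: 17.12
eef_pos: [0.5799, -0.3724, 0.0344]
eef_rot: [0.001, 0.651, 0.759, 0.0]
wrist_force: [0.5, 2.3, 6.4]
opening: 0.212
grasp_force: 60.7
shift [0.2482, -0.0353, -0.066] rot [0.002, 0.001, 0.244] (turn 0.244 ) q6 target -0.16 rows 5
```

```bash
python3 -m jog '[0,0,-0.05,0,0,0,1,0,0,-0.09,0,0,0,1,0.06,-0.009,-0.09,0,0,0.06,1,0.12,-0.018,-0.09,0,0,0.12,1,0.18,-0.027,-0.09,0,0,0.18,1,0.248,-0.035,-0.085,0,0,0.244,1,0.248,-0.035,-0.085,0,0,0.244,1,0.248,-0.035,-0.061,0,0,0.244,1,0.248,-0.035,-0.061,0,0,0.244,1,0.248,-0.035,-0.061,0,0,0.244,1,0.248,-0.035,-0.061,0,0,0.244,0.55,0.248,-0.035,-0.061,0,0,0.244,0.55,0.248,-0.035,-0.061,0,0,0.244,0.55,0.248,-0.035,-0.1,0,0,0.244,0.5,0.248,-0.035,-0.138,0,0,0.244,0.5,0.248,-0.035,-0.138,0,0,0.244,0.5]';python3 - <<'E'
from h import *
c=camera('top')
print([(np.round(d['xyz'],3).tolist(),round(d['confidence'],2)) for d in spot_in(c,'coupon0')])
E
python3 go.py 0.58 -0.303 0.08 79.3
```

```text
time_s: 19.12
eef_pos: [0.5089, -0.1335, 0.1744]
eef_rot: [0.003, 0.738, 0.674, 0.001]
wrist_force: [1.1, -0.8, -0.3]
opening: 0.501
grasp_force: 0.0
[([0.528, 0.064, 0.139], 0.55), ([0.579, -0.306, 0.02], 0.42)]
shift [-0.1632, 0.0884, 0.091] rot [0.001, -0.0, 1.667] (turn 1.667 ) q6 target 1.28 rows 9
```

```bash
python3 -m jog '[-0.03,0.01,0,0,0,0.18,0.5,-0.06,0.03,0,0,0,0.36,0.5,-0.1,0.05,0,0,0,0.54,0.5,-0.13,0.07,0,0,0,0.72,0.5,-0.1632,0.0884,0,0,0,0.9,0.5,-0.1632,0.0884,0,0,0,1.08,0.5,-0.1632,0.0884,0.03,0,0,1.26,0.5,-0.1632,0.0884,0.05,0,0,1.45,0.5,-0.1632,0.0884,0.08,0,0,1.667,0.5,-0.1632,0.0884,0.09,0,0,1.667,0.5,-0.1632,0.0884,0.09,0,0,1.667,0.5,-0.1632,0.0884,0.138,0,0,1.667,0.5,-0.1632,0.0884,0.138,0,0,1.667,0.5,-0.1632,0.0884,0.138,0,0,1.667,1,-0.1632,0.0884,0.138,0,0,1.667,1,-0.1632,0.0884,0.138,0,0,1.667,1,-0.1632,0.0884,0.138,0,0,1.667,1]';python3 go.py 0.541 -0.1355 0.1 174.8
```

```text
time_s: 21.35
eef_pos: [0.5814, -0.304, 0.0353]
eef_rot: [0.001, 0.996, -0.093, 0.002]
wrist_force: [0.1, 0.6, 6.1]
opening: 0.208
grasp_force: 59.8
shift [-0.0707, -0.158, -0.0652] rot [0.004, -0.001, -1.666] (turn -1.666 ) q6 target -0.15 rows 9
```

```bash
python3 -m jog '[0,0,-0.05,0,0,0,1,0,0,-0.09,0,0,0,1,-0.02,-0.04,-0.09,0,0,-0.18,1,-0.03,-0.07,-0.09,0,0,-0.36,1,-0.04,-0.1,-0.09,0,0,-0.54,1,-0.05,-0.12,-0.09,0,0,-0.72,1,-0.0707,-0.158,-0.09,0,0,-0.9,1,-0.0707,-0.158,-0.09,0,0,-1.08,1,-0.0707,-0.158,-0.09,0,0,-1.26,1,-0.0707,-0.158,-0.09,0,0,-1.45,1,-0.0707,-0.158,-0.09,0,0,-1.666,1,-0.0707,-0.158,-0.085,0,0,-1.666,1,-0.0707,-0.158,-0.06,0,0,-1.666,1,-0.0707,-0.158,-0.06,0,0,-1.666,1,-0.0707,-0.158,-0.06,0,0,-1.666,1,-0.0707,-0.158,-0.06,0,0,-1.666,0.55,-0.0707,-0.158,-0.06,0,0,-1.666,0.55,-0.0707,-0.158,-0.06,0,0,-1.666,0.55,-0.0707,-0.158,-0.1,0,0,-1.666,0.5,-0.0707,-0.158,-0.138,0,0,-1.666,0.5]';python3 - <<'E'
from h import *
c=camera('wrist');save(c,'w4')
c=camera('top')
print([(np.round(d['xyz'],3).tolist(),round(d['confidence'],2)) for d in spot_in(c,'coupon0')])
E
python3 go.py 0.524 -0.134 0.12 84.8;python3 go.py 0.524 -0.134 0.12 84.8 -1
```

```text
time_s: 23.85
eef_pos: [0.5395, -0.1345, 0.1715]
eef_rot: [-0.0, 0.739, 0.674, -0.0]
wrist_force: [0.5, -1.1, -0.4]
opening: 0.5
grasp_force: 0.0
[]
shift [-0.0002, -0.0177, 0.0534] rot [0.005, -0.002, 1.57] (turn 1.57 ) q6 target 1.41 rows 9
shift [-0.0002, -0.0177, 0.0534] rot [0.002, 0.005, -1.572] (turn -1.572 ) q6 target -1.73 rows 9
```

View pics/w4.png

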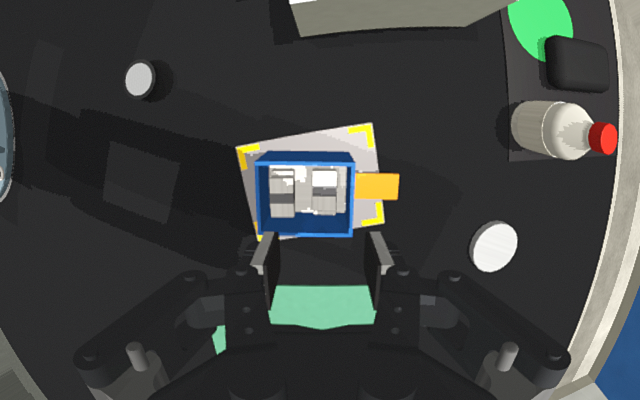

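All four coupons lie in the cup, stacked 2×2 at (283,190) and (324,190), and the top camera finds none left on the mat. Next I'll grip the cup.

```bash
python3 -m jog '[0,-0.0177,0,0,0,0.18,0,0,-0.0177,0,0,0,0.36,0,0,-0.0177,0,0,0,0.54,0,0,-0.0177,0,0,0,0.72,0,0,-0.0177,0,0,0,0.9,0,0,-0.0177,0,0,0,1.08,0,0,-0.0177,0,0,0,1.26,0,0,-0.0177,0.02,0,0,1.42,0,0,-0.0177,0.05,0,0,1.57,0,0,-0.0177,0.05,0,0,1.57,0,0,-0.0177,0.05,0,0,1.57,0]';python3 go.py 0.524 -0.134 0.046 84.8;python3 - <<'E'
from h import *
c=camera('wrist');save(c,'w5')
E
```

```text
time_s: 25.38
eef_pos: [0.5222, -0.133, 0.121]
eef_rot: [-0.0, 0.999, -0.044, -0.0]
wrist_force: [-0.5, -0.6, 0.3]
opening: 1.0
grasp_force: 0.0
shift [0.0019, 0.0009, 0.075] rot [-0.0, 0.0, 0.003] (turn 0.003 ) q6 target 1.41 rows 2
```

View pics/w5.png

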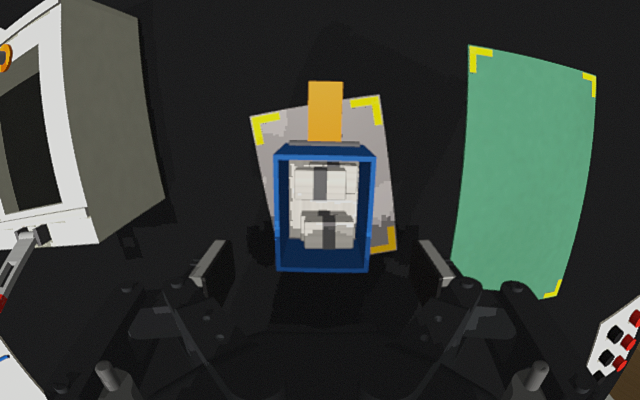

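The cup is centred between the fingers (rim 275–375, fingers 210 and 430). Descending and gripping.

```bash
python3 -m jog '[0.002,0,0.04,0,0,0,0,0.002,0,0.07,0,0,0,0,0.002,0,0.075,0,0,0,0,0.002,0,0.075,0,0,0,0,0.002,0,0.075,0,0,0,1,0.002,0,0.075,0,0,0,1,0.002,0,0.075,0,0,0,1,0.002,0,0.075,0,0,0,1,0.002,0,0.075,0,0,0,1]'; python3 -m jog '[0,0,-0.01,0,0,0,1,0,0,-0.05,0,0,0,1,0,0,-0.09,0,0,0,1,0,0,-0.09,0,0,0,1,0,0,-0.09,0,0,0,1]';python3 - <<'E'
from h import *
c=camera('scene');save(c,'s1')
c=camera('wrist');cv2.imwrite('pics/x.png',c['frame'])
print([(np.round(d['xyz'],3).tolist(),round(d['confidence'],2)) for d in spot_in(c,'tab')])
E
```

```text
time_s: 26.55
eef_pos: [0.5255, -0.1338, 0.0477]
eef_rot: [0.001, 0.999, -0.045, 0.001]
wrist_force: [-0.5, 0.0, 5.3]
opening: 0.695
grasp_force: 64.3
time_s: 27.18
eef_pos: [0.5235, -0.1328, 0.1352]
eef_rot: [-0.0, 0.999, -0.045, -0.001]
wrist_force: [-0.6, -0.2, -3.2]
opening: 0.693
grasp_force: 65.8
[([0.574, -0.14, 0.103], 0.62)]
```

View pics/s1.png

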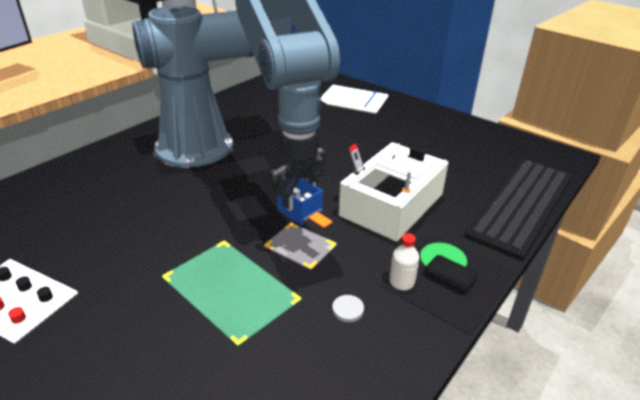

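The cup is lifted and upright with its coupons, and the shutter is open. Moving above the opening.

```bash
python3 go.py 0.6075 0.0715 0.25 92.5
```

```text
shift [0.0653, -0.211, -0.1158] rot [0.005, 0.002, 3.007] (turn -3.276 ) q6 target -1.5 rows 18
```

```bash
python3 -m jog '[0,0,-0.04,0,0,0,1,0,0,-0.08,0,0,0,1,0,-0.02,-0.115,0,0,0,1,0.01,-0.05,-0.115,0,0,-0.03,1,0.02,-0.085,-0.115,0,0,-0.06,1,0.03,-0.12,-0.115,0,0,-0.09,1,0.045,-0.155,-0.115,0,0,-0.11,1,0.057,-0.185,-0.115,0,0,-0.134,1,0.065,-0.205,-0.115,0,0,-0.134,1,0.065,-0.211,-0.115,0,0,-0.134,1,0.065,-0.211,-0.115,0,0,-0.134,1]';python3 go.py 0.6075 0.0715 0.2 92.5 1;python3 - <<'E'
from h import *
c=camera('top');f=cv2.cvtColor(c['frame'],cv2.COLOR_RGB2BGR)
w=camera('wrist');fw=cv2.cvtColor(w['frame'],cv2.COLOR_RGB2BGR)
a=cv2.resize(f[120:240,170:290],None,fx=4,fy=4,interpolation=cv2.INTER_CUBIC)[:400]
o=np.zeros((400,800,3),np.uint8);o[:,:480]=a;o[:256,480:]=cv2.resize(fw[:,60:580],(320,256));cv2.imwrite('pics/w6.png',o)
E
```

```text
time_s: 28.7
eef_pos: [0.6076, 0.0708, 0.2503]
eef_rot: [0.0, 1.0, 0.022, -0.001]
wrist_force: [-0.2, -0.3, -2.7]
opening: 0.696
grasp_force: 66.3
shift [-0.0, -0.0008, 0.0503] rot [0.0, 0.001, -0.0] (turn -0.0 ) q6 target 1.64 rows 1
```

View pics/w6.png

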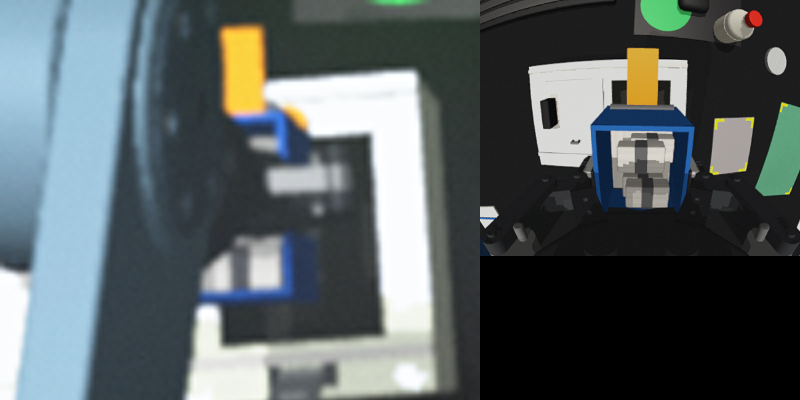

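The tab is over the striker side and the coupons are still in the cup. Lowering.

```bash
python3 -m jog '[0,-0.001,0.03,0,0,0,1,0,-0.001,0.05,0,0,0,1,0,-0.001,0.06,0,0,0,1,0,-0.001,0.07,0,0,0,1,0,-0.001,0.08,0,0,0,1,0,-0.001,0.088,0,0,0,1,0,-0.001,0.096,0,0,0,1,0,-0.001,0.096,0,0,0,1,0,-0.001,0.096,0,0,0,1,0,-0.001,0.096,0,0,0,1,0,-0.001,0.096,0,0,0,1,0,-0.001,0.096,0,0,0,1,0,-0.001,0.096,0,0,0,1]';python3 - <<'E'
from h import *
c=camera('top');f=cv2.cvtColor(c['frame'],cv2.COLOR_RGB2BGR)
w=camera('wrist');fw=cv2.cvtColor(w['frame'],cv2.COLOR_RGB2BGR)
s=camera('scene');fs=cv2.cvtColor(s['frame'],cv2.COLOR_RGB2BGR)
o=np.zeros((600,800,3),np.uint8);o[:300,:480]=cv2.resize(fw,(480,300));o[300:,:400]=cv2.resize(fs[110:260,300:500],(400,300),interpolation=cv2.INTER_CUBIC);o[300:,400:]=cv2.resize(f[120:270,140:340],(400,300),interpolation=cv2.INTER_CUBIC);cv2.imwrite('pics/w7.png',o)
E
```

```text
time_s: 30.42
eef_pos: [0.6079, 0.0721, 0.1548]
eef_rot: [-0.0, 1.0, 0.022, -0.0]
wrist_force: [-5.7, 0.4, -3.1]
opening: 0.692
grasp_force: 66.4
```

View pics/w7.png

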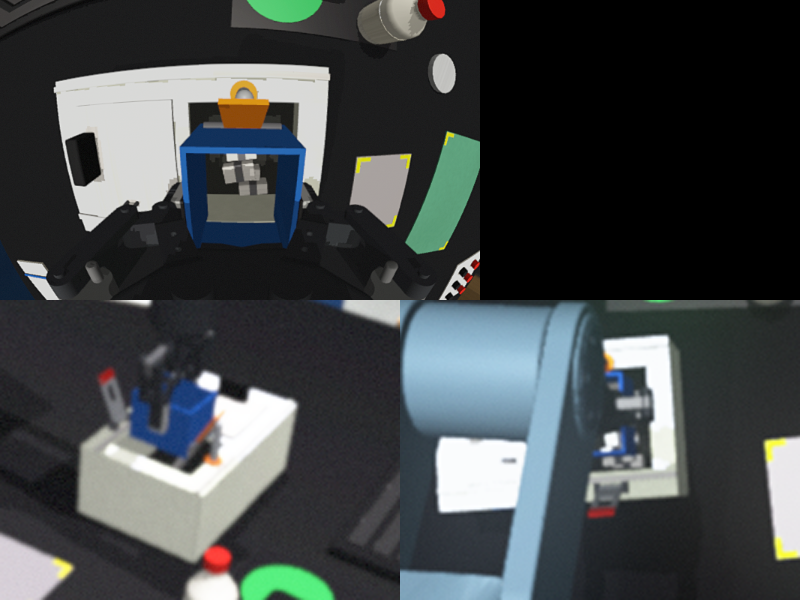

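The bottom is open and the tab is folded up at the pin (243,110 in the wrist panel). The coupons show below the cup. Raising gently.

```bash
python3 -m jog '[0,0,-0.01,0,0,0,1,0,0,-0.02,0,0,0,1,0,0,-0.03,0,0,0,1,0,0,-0.045,0,0,0,1,0,0,-0.06,0,0,0,1,0,0,-0.08,0,0,0,1,0,0,-0.1,0,0,0,1,0,0,-0.1,0,0,0,1]';python3 go.py 0.5265 -0.1375 0.25 85 1;python3 - <<'E'
from h import *
w=camera('wrist');save(w,'w8')
print([(np.round(d['xyz'],3).tolist(),round(d['confidence'],2)) for d in spot_in(w,'coupon0')])
E
```

```text
time_s: 31.58
eef_pos: [0.6094, 0.072, 0.2578]
eef_rot: [0.0, 1.0, 0.022, 0.002]
wrist_force: [-0.6, 1.0, -1.4]
opening: 0.697
grasp_force: 66.4
shift [-0.0919, 0.2057, 0.0074] rot [0.007, 0.0, -3.011] (turn 3.272 ) q6 target 4.54 rows 18
[]
```

View pics/w8.png

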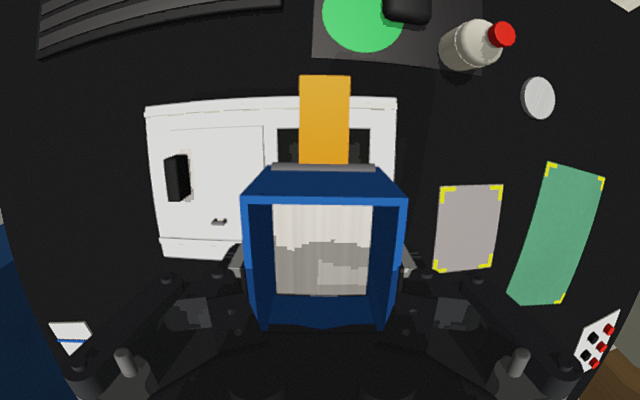

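The cup is empty and its bottom has shut again. Returning it to the pad.

```bash
python3 -m jog '[-0.02,0.04,0,0,0,0,1,-0.04,0.09,0,0,0,0,1,-0.06,0.14,0,0,0,0,1,-0.08,0.185,0,0,0,0,1,-0.089,0.205,0,0,0,0,1,-0.089,0.205,0.05,0,0,0,1,-0.089,0.205,0.1,0,0,0,1,-0.089,0.205,0.15,0,0,0,1,-0.089,0.205,0.185,0,0,0,1,-0.089,0.205,0.185,0,0,0,1,-0.089,0.205,0.185,0,0,0,1]';python3 go.py 0.528 -0.137 0.048 92.5 1
```

```text
time_s: 33.05
eef_pos: [0.5286, -0.1369, 0.0707]
eef_rot: [0.0, 1.0, 0.022, 0.0]
wrist_force: [0.7, 0.2, -2.3]
opening: 0.696
grasp_force: 66.2
shift [-0.0006, 0.0001, 0.0227] rot [-0.001, -0.001, 3.141] (turn 3.141 ) q6 target 4.41 rows 17
```

```bash
python3 -m jog '[0,0,0.01,0,0,0,1,0,0,0.018,0,0,0,1,0,0,0.0215,0,0,0,1,0,0,0.0225,0,0,0,1,0,0,0.0225,0,0,0,1]';  python3 -m jog '[0,0,0,0,0,0,0,0,0,0,0,0,0,0,0,0,0,0,0,0,0,0,0,0,0,0,0,0,0,0,-0.04,0,0,0,0,0,0,-0.09,0,0,0,0,0,0,-0.14,0,0,0,0,0,0,-0.19,0,0,0,0,0,0,-0.19,0,0,0,0]';python3 go.py 0.6125 0.206 0.24 92.5 1;python3 - <<'E'
from h import *
w=camera('wrist');t=camera('top');o=np.zeros((580,640,3),np.uint8)
o[:300,:480]=cv2.resize(w['frame'],(480,300));o[300:580]=cv2.resize(t['frame'][120:260,140:460],(640,280));cv2.imwrite('pics/w9.png',o[...,::-1])
print([(np.round(d['xyz'],3).tolist(),round(d['confidence'],2)) for d in spot_in(t,'shutter_knob')],[(np.round(d['xyz'],3).tolist(),round(d['confidence'],2)) for d in spot_in(t,'cup')])
E
```

```text
time_s: 33.67
eef_pos: [0.5279, -0.1365, 0.0478]
eef_rot: [-0.0, 1.0, 0.022, -0.0]
wrist_force: [-2.9, 1.3, 4.5]
opening: 0.691
grasp_force: 66.9
time_s: 34.8
eef_pos: [0.5305, -0.1378, 0.2425]
eef_rot: [0.002, 1.0, 0.022, 0.004]
wrist_force: [1.1, 0.0, -0.9]
opening: 1.002
grasp_force: 0.0
shift [0.0969, -0.3399, 0.0017] rot [0.005, -0.008, -0.0] (turn -0.0 ) q6 target 1.85 rows 6
[([0.603, 0.172, 0.102], 0.76)] [([0.566, 0.062, 0.023], 0.57), ([0.581, 0.068, 0.036], 0.16)]
```

View pics/w9.png

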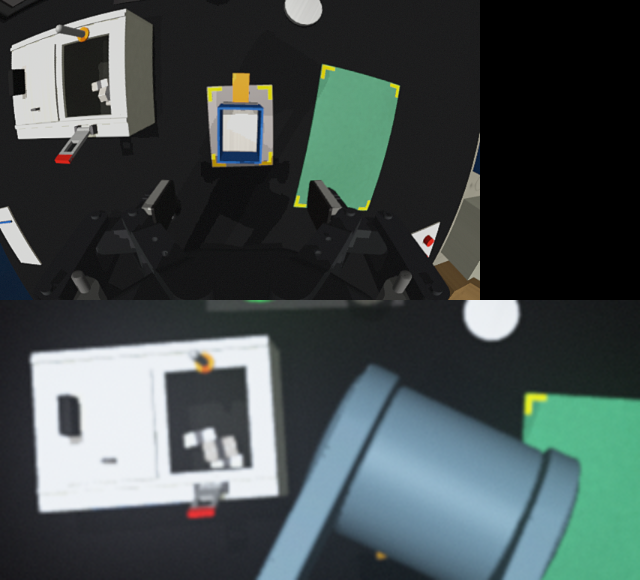

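The cup stands on its pad and is empty. The top panel shows the coupons lying in the box at (190–240, 430–460). Next is the shutter.

```bash
python3 -m jog '[0.015,-0.06,0,0,0,0,0.5,0.035,-0.12,0,0,0,0,0.5,0.05,-0.18,0,0,0,0,0.5,0.07,-0.24,0,0,0,0,0.5,0.09,-0.3,0,0,0,0,0.5,0.099,-0.339,0,0,0,0,0.5,0.099,-0.339,0,0,0,0,0.5,0.099,-0.339,0,0,0,0,0.5,0.099,-0.339,0,0,0,0,0.5]';python3 go.py 0.6123 0.2055 0.14 92.5 1
```

```text
time_s: 36.12
eef_pos: [0.612, 0.205, 0.2366]
eef_rot: [0.0, 1.0, 0.021, -0.001]
wrist_force: [-0.6, -0.1, -0.0]
opening: 0.502
grasp_force: 0.0
shift [0.0005, -0.0005, 0.0966] rot [0.0, 0.001, -0.002] (turn -0.002 ) q6 target 1.85 rows 2
```

```bash
python3 -m jog '[0,0,0.05,0,0,0,0.5,0,0,0.0965,0,0,0,0.5,0,0,0.0965,0,0,0,1,0,0,0.0965,0,0,0,1,0,0,0.0965,0,0,0,1,0,0,0.0965,0,0,0,1]'; python3 -m jog '[0,0.02,0,0,0,0,1,0,0.04,0,0,0,0,1,0,0.06,0,0,0,0,1,0,0.08,0,0,0,0,1,0,0.095,0,0,0,0,1,0,0.098,0,0,0,0,1,0,0.098,0,0,0,0,1]';python3 -m jog '[0,0.0015,0,0,0,0,1,0,0.0025,0,0,0,0,1,0,0.0025,0,0,0,0,1]'
```

```text
time_s: 36.88
eef_pos: [0.6122, 0.205, 0.1414]
eef_rot: [0.001, 1.0, 0.021, -0.0]
wrist_force: [-0.7, -6.3, -8.9]
opening: 0.144
grasp_force: 61.1
time_s: 37.75
eef_pos: [0.6165, 0.108, 0.1413]
eef_rot: [0.0, 1.0, 0.021, 0.0]
wrist_force: [-4.6, -1.0, -1.7]
opening: 0.148
grasp_force: 62.2
time_s: 38.12
eef_pos: [0.6166, 0.1066, 0.1413]
eef_rot: [-0.0, 1.0, 0.022, 0.0]
wrist_force: [-5.4, -0.5, -1.0]
opening: 0.142
grasp_force: 62.4
```

```bash
python3 -m jog '[0,0.0015,0,0,0,0,1,0,0.003,0,0,0,0,1,0,0.003,0,0,0,0,1]';python3 -m jog '[0,0.002,0,0,0,0,1,0,0.002,0,0,0,0,1]'
```

```text
time_s: 38.5
eef_pos: [0.6167, 0.1049, 0.1413]
eef_rot: [-0.001, 1.0, 0.022, 0.0]
wrist_force: [-4.3, 4.7, -0.9]
opening: 0.142
grasp_force: 62.3
time_s: 38.75
eef_pos: [0.6166, 0.1047, 0.1413]
eef_rot: [-0.003, 1.0, 0.022, 0.0]
wrist_force: [-4.9, 12.0, -1.5]
opening: 0.144
grasp_force: 62.3
```

The stop is felt at about 12 N, so the shutter is closed. Releasing, lifting and moving behind the hasp.

```bash
python3 -m jog '[0,-0.004,0,0,0,0,0.5,0,-0.004,0,0,0,0,0.5,0,-0.004,0,0,0,0,0.5,0,-0.004,-0.05,0,0,0,0.5,0,-0.004,-0.1,0,0,0,0.5,-0.05,0.01,-0.11,0,0,0,1,-0.1,0.02,-0.11,0,0,0,1,-0.148,0.027,-0.11,0,0,0,1,-0.148,0.027,-0.11,0,0,0,1,-0.148,0.027,-0.11,0,0,0,1]'; python3 - <<'E'
from h import *
print(pose()[0]);w=camera('wrist');t=camera('top');o=np.zeros((580,640,3),np.uint8)
o[:300,:480]=cv2.resize(w['frame'],(480,300));o[300:580]=cv2.resize(t['frame'][120:260,140:460],(640,280));cv2.imwrite('pics/w10.png',o[...,::-1])
E
```

```text
time_s: 40.0
eef_pos: [0.4711, 0.0672, 0.2518]
eef_rot: [0.0, 1.0, 0.021, 0.001]
wrist_force: [0.1, 0.6, 0.4]
opening: -0.0
grasp_force: 0.0
[0.47105116 0.06723526 0.2517866 ]
```

View pics/w10.png

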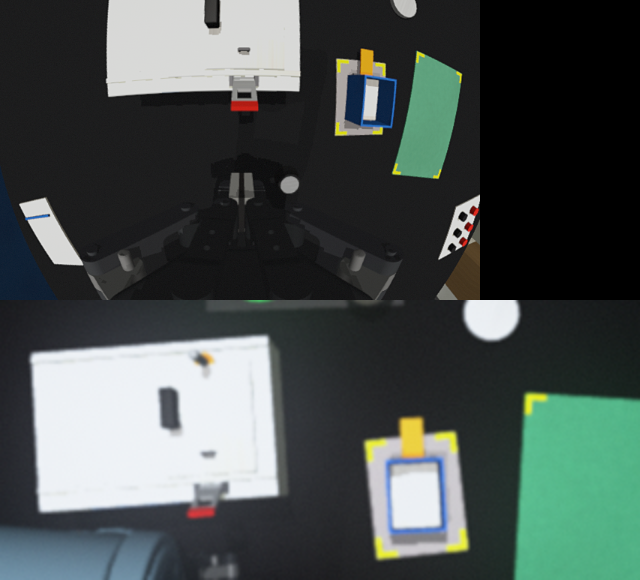

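The shutter is closed, the cup is centred on its pad, and the fingers at (242,180) line up with the red hasp tip at (244,105). Pushing the hasp over.

```bash
python3 -m jog '[0,0,0.05,0,0,0,1,0,0,0.087,0,0,0,1,0,0,0.087,0,0,0,1,0.02,0,0.087,0,0,0,1,0.035,0,0.087,0,0,0,1,0.05,0,0.087,0,0,0,1,0.06,0,0.087,0,0,0,1,0.07,0,0.087,0,0,0,1,0.08,0,0.087,0,0,0,1,0.085,0,0.087,0,0,0,1,0.085,0,0.087,0,0,0,1]'; python3 -m jog '[-0.02,0,0,0,0,0,1,-0.03,0,-0.05,0,0,0,1,-0.1,0,-0.09,0,0,0,1,-0.1,0,-0.09,0,0,0,1,-0.1,0,-0.09,0,0,0,1]'; python3 - <<'E'
from h import *
print(pose()[0]);w=camera('wrist');t=camera('top');o=np.zeros((580,640,3),np.uint8)
o[:300,:480]=cv2.resize(w['frame'],(480,300));o[300:580]=cv2.resize(t['frame'][120:260,140:460],(640,280));cv2.imwrite('pics/w11.png',o[...,::-1])
E
```

```text
time_s: 41.48
eef_pos: [0.5552, 0.0713, 0.1637]
eef_rot: [-0.0, 1.0, 0.022, -0.0]
wrist_force: [0.4, -0.0, 0.4]
opening: 0.001
grasp_force: 0.0
time_s: 42.1
eef_pos: [0.4547, 0.067, 0.2549]
eef_rot: [0.0, 1.0, 0.022, 0.001]
wrist_force: [1.2, 0.4, -0.8]
opening: -0.002
grasp_force: 0.0
[0.4546912  0.06703305 0.25491701]
```

View pics/w11.png

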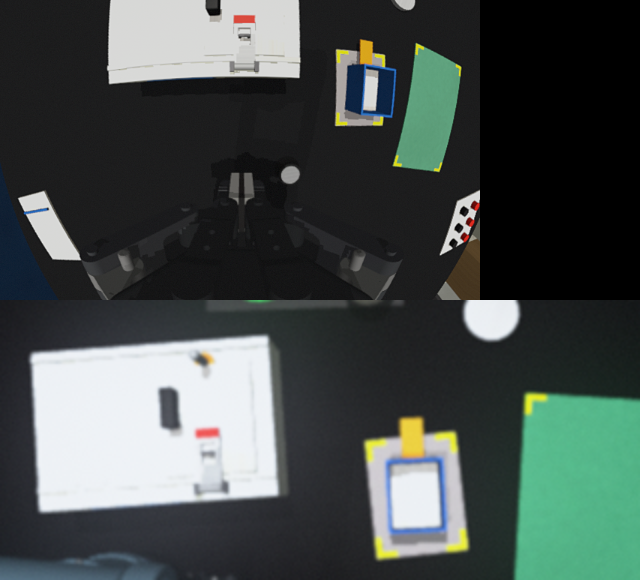

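The hasp lies flat over the staple, its red tip at (207,433) in the top panel. The shutter is closed, and the cup is on its pad with its bottom shut. Handing in.

```bash
python3 -c "
from bench import hand_in
print(hand_in())"
```

```text
the job is handed in; nothing more can be done
None
```

The job is handed in, though no verdict came back: the camera views showed all four coupons in the box, the empty cup upright on its pad, the shutter closed and the hasp down on its staple, with the bottle, reference block and loupe not touched.

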